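Empty the purple-lidded tube box into its tray

ROBOT

A 6-joint arm with a two-finger parallel gripper is mounted at the origin on the work surface. World frame = base frame: x ahead of the robot, y to its left, z up, the work surface at z = 0. Lengths are in m, angles in rad, forces in N, time in s.
With the tool pointing down it reaches from about 0.25 to 0.725 m from the base axis. Payload 9.7 kg.
Tool frame: the origin (TCP) lies between the finger pads; the fingertips stand 22 mm ahead of it and the grasp point (between the pads) lies 3 mm ahead of it; z points along the fingers, y is the line along which they close (so a half turn about z gives the same grasp; the last joint's range is limited). The gripper opens to 85 mm and grips with 20 to 120 N. Pads are 22 mm wide; open, the fingers measure 114 mm over their backs; the gripper's body (76 mm by 85 mm) begins 54 mm behind the grasp point. The pads swing forward as they close: fully open they stand 13 mm farther back than shut.
Start: joints at [-1.22, 0.087, 0.176, 1.66, 0, 1.571], TCP at [0.189, -0.517, 0.253] pointing down, gripper open.
Joint ranges: [-3.13, 3.13], [-0.85, 1.81], [-1.15, 1.24], [-2.2, 2.28], [-1.44, 1.52], [-3.14, 3.14]. Speed limits (rad/s): [2.22, 2.22, 2.57, 3.14, 3.14, 3.14].

INTERFACE

Orientations are given as a unit quaternion [x, y, z, w].
In Python, from bench import env, vision, order, nets gives the robot as it stands.
- The arm moves only by the tool move_arm, never from a script. Its argument "increments" is one flat list of numbers, 7 for each row, row after row: the turn, a rotation vector about the tool's x, y, z scaled (see below), then the shift along the tool's x, y, z scaled (see below), then the opening, from 0 (shut) to 1 (fully open). A call has exactly 10 rows; each row is the pose to reach, as a shift and turn from the pose commanded when the call began, along the tool's axes at that moment; what a row does not reach only later rows make up. The controller multiplies each number of a shift by 0.2 m and each number of a turn by 90 degrees. A row lasts 1/12 s, in which the tool goes at most 41.7 mm and 7.16 degrees, less where a joint would pass 70% of its speed; a pose out of reach is approached as far as the arm can. A call with a number of a shift or a turn outside -1 to 1 is refused whole. A call with a gripper value outside its range is refused whole. The fingers move at their own pace and stop on an object; the grip force is fixed at half the most. Time passes only in rows, so rows that repeat a pose let the fingers close, or fill a call up. It gives the time, the measured TCP pose, the force, the opening and the grip force at its end, in the units of the state.
- env.read_state(): the state, without advancing time (a new reading comes with each control period).
- vision.read_camera(name): name is "scene" or "top" or "wrist"; returns a dict with "frame" (420x560x3 uint8, red, green, blue), "range_z" (420x560 float32, m along the optical axis (not along the pixel's ray), 0 where there is no reading), "vertical_fov" (degrees; the focal length in pixels is half the picture's height over the tangent of half this angle, whatever the lens; pixels are square), "cx", "cy" (the principal point, pixels), "pose" (4x4, takes a point from camera to world coordinates). Camera axes: x right, y down, z forward; pixel columns grow to the right and rows downward; lengths in m; the calibration is good to about 2 mm. A picture is of the moment at which its call begins.
- order.close_job(): hands the job in; it is judged then, once.
Trained networks look in a picture, given as the dict that the camera call returned (one of the last four; its "shot" number tells which), for a name from the list of things; names that differ only in an ending like _2 or _b are one class to them, and where a whole thing is asked for, a point or a joint stands for the part that bears it (a point fixed in the world has none). Each returns a list of dicts, best first, with "confidence" (0 to 1); they miss things now and then, are a little off and sometimes report something else, mostly with a low value. They report only what shows in the picture. A call takes as long as a camera call.
- nets.boxes_of(thing, picture): "location" ([x, y, z] in m, in the coordinates of the camera as it stood for that picture, good to about 4 mm: the middle of the surface that is visible of it).
- nets.cut_out(thing, picture): "pixels" (420x560 bool, what is visible of it).
The state is a dict: "time_s": time; "joint_pos": joint angles; "dq": joint speeds; "effort": joint torques, N m; "ee_pos": TCP position; "ee_rot": TCP orientation; "wrist_force": force on the tool from outside, world axes, zero at the start; "wrist_torque": the same for the moment, N m; "opening": opening from 0.0 (shut) to 1.0 (fully open); "grasp_force": force on a finger pad.
Only numpy, scipy, OpenCV 4.12 (cv2) and the standard library are available. Lean on these libraries where they do the work, as an engineer would, in place of code of your own. Each camera call takes 0.05 s, during which the arm holds its last target. There are 200 camera calls.

TASK

Empty the purple-lidded sample box on the lab bench: swing its lid fully back, past the catch, so that it stays open by itself, and only then swing its side lever towards the tray to tip the box all the way forward, so that both sample tubes drop into the tray in front of it. Leave the lid open and the box tipped, and leave the green-lidded box shut and upright.

Things in the scene. Friction and masses are not known exactly. Their poses are not given: they have to be found in the camera images.
- purple_knob (a point): Centre of the purple lid's knob: a black bar 30 mm long, 16 mm thick, along y, on a 12 mm wide stem, 27 mm above the lid. Pinched at its two ends from above it turns between the pads, so the tool can stay upright throughout. Axes turn with the lid; shut: x from tray to lid hinge, y along the hinge, z up, centre 173 mm above the bench. Hinge line: 80 mm along +x and 32 mm along -z from here.
- purple_lid (a joint): Angle of the purple lid on its box, rad: 0 shut, 1.95 fully back (stop). Over-centre spring: let go before about 1.5 it snaps shut, beyond that it goes to the stop and stays there, even with the box tipped. Lifting takes 3 to 4 N at the knob. The lid is 104 mm square, 5 mm thick, hinged on its rear edge, far from the tray; its front edge is 24 mm ahead (-x) of the knob.
- purple_lever (a point): Grip point of the purple box's lever: a black level bar 14 mm thick along y, from the steel arm 45 mm on the -y side to its free end 29 mm on the +y side. Axes turn with the box; upright: x from tray to lid hinge, y outward, z up, point 163 mm above the bench, 105 mm to +y of the box's middle. Pivot line along y: 78 mm along -x and 78 mm along -z from here. It swings over to the tray side.
- purple_box (a joint): Tip angle of the purple-lidded box on its stand, rad: 0 upright, 1.5 tipped fully forward over the tray (stop). Stiff hinge: it stays where it is left; tipping takes about 4 to 7 N at the lever. White box, 100 mm wide and long, rim 140 mm above the bench when upright; its sloping front becomes a chute when tipped.
- purple_tray (a point): Centre of the floor of the steel tray in front of the purple-lidded box, 6 mm above the bench; inside 150 mm by 120 mm, walls up to 34 mm above the bench. x points to the box and its lid hinge, y to the lever side, z up; it does not turn with the box. Box and tray share one stand, fixed to the bench.
- tube_red: Sample tube with a red cap, 14 mm thick and 60 mm long, 10 to 21 g, origin at its middle, x along it. Starts lying across the inside of the purple-lidded box, unseen until the lid is open.
- tube_blue: The same with a blue cap, beside the other in the purple-lidded box.
- green_knob (a point): Centre of the knob on the green lid of the other box, to be left alone. That box, its stand, tray and lever are the same as the purple one's, with the same offsets and axes.
- green_lid (a joint): Angle of the green lid, rad: 0 shut (as it must stay).
- green_box (a joint): Tip angle of the green-lidded box, rad: 0 upright (as it must stay).

How it is judged:
By the outcome, as a careful person would: the job done as asked, in the order asked, and still so for the second after the job is handed in, with the robot touching nothing.
It also fails if it takes over 53 s, if anything falls off the work surface, if the arm or the gripper's body presses on something with over 40 N, if the wrist force passes 120 N, or if a joint passes its speed limit or range.

## Working session

There is one attempt and no reset: what is moved stays moved. The work goes in short steps, Python scripts to look and compute and a tool call to move; the robot and the scene stay as the last step left them, time stands still between calls to the robot, and variables do not carry over. Pictures are saved under pics/ and viewed, at most 10 in all, crops included, and the job is handed in when it is done.

Besides the shell and the picture viewer there is one more tool, called after "Request:" in YAML: its name, and indented under it one key for each argument. move_arm: Moves the arm, as the interface text tells. Its arguments: {"type":"object","properties":{"increments":{"type":"array","items":{"type":"number","minimum":-1,"maximum":1}}},"required":["increments"]}

```bash
mkdir -p pics; cat > h.py <<'E'
import numpy as np,cv2
from bench import env,vision,order,nets
from scipy.spatial.transform import Rotation as R
def w(p,c): return c['pose'][:3,:3]@np.array(p)+c['pose'][:3,3]
def cloud(c):
    d=c['range_z'];f=210/np.tan(np.radians(c['vertical_fov'])/2)
    v,u=np.mgrid[:420,:560]
    P=np.stack([(u-c['cx'])/f*d,(v-c['cy'])/f*d,d],-1)
    return P@c['pose'][:3,:3].T+c['pose'][:3,3]
E
python3 - <<'E'
from h import *
s=env.read_state();print(s['time_s'],s['ee_pos'],s['ee_rot'])
im=[]
for n in['top','scene']:
    c=vision.read_camera(n);im.append(c['frame']);P=cloud(c)
    print(n,c['pose'].round(3).tolist())
    for t in['purple_knob','purple_lid','purple_lever','green_knob','purple_box','green_lid','green_lever']:
        try:
            for r in nets.boxes_of(t,c)[:2]: print(t,round(r['confidence'],2),w(r['location'],c).round(4))
            for r in nets.cut_out(t,c)[:1]:
                m=r['pixels']&(c['range_z']>0);q=P[m];v,u=np.nonzero(m)
                print('  mask',m.sum(),np.median(q,0).round(4),u.mean().round(),v.mean().round())
                if 'lid' in t or 'knob' in t or 'lever' in t:
                    z=np.median(q[:,2]);k=q[abs(q[:,2]-z)<.008]
                    print('  rect',cv2.minAreaRect((k[:,:2]*1000).astype(np.float32)),z)
        except Exception as e: print(t,e)
    cv2.imwrite(f'pics/{n}0.png',c['frame'][:,:,::-1])
E
```

```text
0.0 [ 0.188939   -0.51629733  0.25258829] [ 9.84655544e-01  1.74507916e-01 -1.03937257e-04 -6.61093059e-04]
top [[0.008, -0.981, 0.192, 0.358], [-1.0, -0.011, -0.012, -0.022], [0.014, -0.192, -0.981, 1.009], [0.0, 0.0, 0.0, 1.0]]
purple_knob 0.97 [ 0.5283 -0.1758  0.1454]
  mask 3176 [ 0.5298 -0.1738  0.1452] 346.0 207.0
  rect ((532.8057861328125, -174.6260986328125), (105.59838104248047, 104.08049011230469), 2.502492904663086) 0.14522324790881386
purple_lid 0.79 [ 0.5293 -0.1731  0.1451]
purple_lid 0.57 [0.5219 0.0971 0.1446]
  mask 3305 [ 0.5295 -0.1725  0.1452] 345.0 207.0
  rect ((532.9014282226562, -174.64590454101562), (105.47509002685547, 104.50786590576172), 1.7815191745758057) 0.14515826639510432
purple_lever 0.96 [ 0.5353 -0.1602  0.1418]
  mask 3920 [ 0.5353 -0.1634  0.1452] 338.0 204.0
  rect ((532.7998657226562, -171.28504943847656), (106.1104507446289, 116.6259994506836), 0.1706203818321228) 0.14521523125639707
green_knob 0.9 [0.5117 0.0972 0.145 ]
  mask 3268 [0.5105 0.0943 0.1452] 199.0 216.0
  rect ((513.331787109375, 95.09437561035156), (104.33087158203125, 105.554
[... 1332 characters left out ...]
72), 2.2927656173706055) 0.14562553815665485
green_knob 0.9 [0.5153 0.1045 0.1483]
  mask 3800 [0.5179 0.101  0.1462] 337.0 247.0
  rect ((515.454345703125, 95.98129272460938), (104.55870056152344, 105.34968566894531), 79.34263610839844) 0.1462211191456364
purple_box 0.85 [ 0.55   -0.1549  0.1496]
  mask 4654 [ 0.5516 -0.155   0.1456] 207.0 184.0
green_lid 0.8 [0.5214 0.0949 0.1455]
  mask 3856 [0.5182 0.1007 0.1462] 337.0 247.0
  rect ((516.1036376953125, 96.34257507324219), (105.8365707397461, 105.37808227539062), 80.66118621826172) 0.14622030514447443
green_lever it knows: green_box, green_knob, green_lid, purple_box, purple_knob, purple_lever, purple_lid, purple_tray, tube_blue, tube_red
```

```bash
python3 -c "
import cv2,numpy as np
a=cv2.imread('pics/top0.png');b=cv2.imread('pics/scene0.png')
cv2.imwrite('pics/a.png',cv2.resize(np.vstack([a,b]),(400,600)) )"
```

```text
(no output)
```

View pics/top0.png

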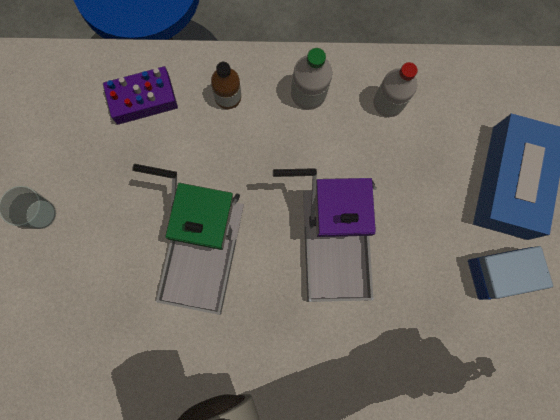

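View pics/scene0.png

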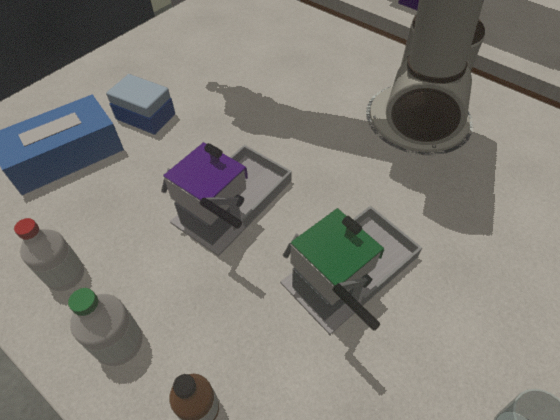

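The top view shows the purple box at (345,207) with its knob at (349,218), its lever at (295,173) and its tray nearer the robot. The green box is at (200,216). The nets mark whole lids, so I'll segment the black knob and lever myself.

```bash
python3 - <<'E'
from h import *
for n in['top','scene']:
    c=vision.read_camera(n);P=cloud(c);d=c['frame'].max(-1)<45
    for nm,b in[('knob',(.46,.57,-.21,-.14,.165,.19)),('lever',(.5,.72,-.145,-.02,.14,.185))]:
        m=d&(c['range_z']>0)
        for i in range(3): m&=(P[...,i]>b[2*i])&(P[...,i]<b[2*i+1])
        q=P[m];print(n,nm,m.sum(),q.min(0).round(4),q.max(0).round(4),q.mean(0).round(4),cv2.minAreaRect((q[:,:2]*1000).astype(np.float32)))
E
```

```text
top knob 134 [ 0.4979 -0.1892  0.1722] [ 0.5111 -0.16    0.183 ] [ 0.5043 -0.1744  0.1784] ((504.4482727050781, -174.52621459960938), (12.882837295532227, 29.191293716430664), 1.0713781118392944)
top lever 256 [ 0.5831 -0.1164  0.1628] [ 0.5956 -0.0417  0.172 ] [ 0.5887 -0.0792  0.1681] ((589.3382568359375, -79.05116271972656), (11.088969230651855, 74.94644927978516), 1.9126065969467163)
scene knob 14 [ 0.5042 -0.1849  0.1682] [ 0.5157 -0.1581  0.1822] [ 0.51   -0.1662  0.1769] ((511.8050842285156, -171.05250549316406), (8.169360160827637, 27.30433464050293), 16.78351402282715)
scene lever 192 [ 0.586  -0.1136  0.1604] [ 0.6007 -0.0369  0.1723] [ 0.5948 -0.0748  0.168 ] ((592.9193725585938, -75.28440856933594), (13.527886390686035, 77.00508880615234), 1.9301557540893555)
```

```bash
cat >> h.py <<'E'
def plan(pts,yaw=2.0):
    """world TCP waypoints -> scaled increments, tool down with tool x at yaw"""
    s=env.read_state();T=R.from_quat(s['ee_rot']);G=R.from_euler('z',yaw,degrees=True)*R.from_euler('x',180,degrees=True)
    t=(T.inv()*G).as_rotvec()/(np.pi/2)
    print('t',round(s['time_s'],2),'pos',s['ee_pos'].round(4),'F',s['wrist_force'].round(1),'open',round(s['opening'],2),'turn',t.round(4))
    for p in pts: print(np.round(T.inv().apply(np.array(p)-s['ee_pos'])/.2,3).tolist())
E
python3 -c "
from h import *
plan([[.30,-.39,.25],[.4,-.28,.25],[.506,-.1745,.24],[.506,-.1745,.176]])"
```

```text
t 1.4 pos [ 0.189  -0.5165  0.2533] F [-0.6 -0.2 -0.4] open 1.0 turn [0.     0.     0.2011]
[0.739, -0.403, 0.016]
[1.397, -0.748, 0.016]
[2.076, -1.061, 0.066]
[2.076, -1.061, 0.386]
```

Request:
move_arm:
  increments: [0,0,0.03,0.1,-0.05,0,1,0,0,0.06,0.25,-0.13,0,1,0,0,0.09,0.4,-0.21,0,1,0,0,0.12,0.55,-0.29,0,1,0,0,0.15,0.7,-0.37,0,1,0,0,0.18,0.8,-0.42,0,1,0,0,0.2,0.9,-0.47,0,1,0,0,0.2,0.96,-0.51,0,1,0,0,0.2,1.0,-0.53,0,1,0,0,0.2,1.0,-0.53,0,1]

```text
time_s: 2.23
ee_pos: [0.3412, -0.3473, 0.2534]
ee_rot: [1.0, 0.019, 0.0, 0.0]
wrist_force: [-0.4, -0.9, 0.9]
opening: 0.998
grasp_force: 0.0
```

```bash
python3 -c "
from h import *
plan([[.506,-.1745,.24],[.506,-.1745,.176]])"
```

```text
t 2.23 pos [ 0.3412 -0.3473  0.2534] F [-0.4 -0.9  0.9] open 1.0 turn [ 0.     -0.0002  0.0024]
[0.857, -0.832, 0.067]
[0.856, -0.832, 0.387]
```

Request:
move_arm:
  increments: [0,0,0,0.08,-0.08,0,1,0,0,0,0.2,-0.2,0,1,0,0,0,0.33,-0.32,0,1,0,0,0,0.46,-0.45,0,1,0,0,0,0.58,-0.57,0,1,0,0,0,0.7,-0.68,0,1,0,0,0,0.8,-0.78,0.02,1,0,0,0,0.857,-0.832,0.06,0.8,0,0,0,0.857,-0.832,0.06,0.7,0,0,0,0.857,-0.832,0.06,0.7]

```text
time_s: 3.07
ee_pos: [0.5055, -0.176, 0.2406]
ee_rot: [1.0, 0.019, -0.001, -0.0]
wrist_force: [-1.6, -0.6, -0.0]
opening: 0.698
grasp_force: 0.0
```

```bash
python3 - <<'E'
from h import *
plan([[.506,-.1745,.176]])
c=vision.read_camera('wrist');cv2.imwrite('pics/w1.png',c['frame'][:,:,::-1])
P=cloud(c);m=(c['frame'].max(-1)<60)&(c['range_z']>0)&(abs(P[...,2]-.177)<.012)&(abs(P[...,0]-.506)<.03)&(abs(P[...,1]+.1745)<.03)
q=P[m];print(m.sum(),q.min(0),q.max(0),q.mean(0))
E
```

```text
t 3.07 pos [ 0.5055 -0.176   0.2406] F [-1.6 -0.6 -0. ] open 0.7 turn [-0.0001  0.001   0.0017]
[0.003, -0.007, 0.323]
1252 [ 0.49899352 -0.19086681  0.16946463] [ 0.51505003 -0.16114356  0.18297745] [ 0.50850504 -0.1760148   0.17911627]
```

View pics/w1.png

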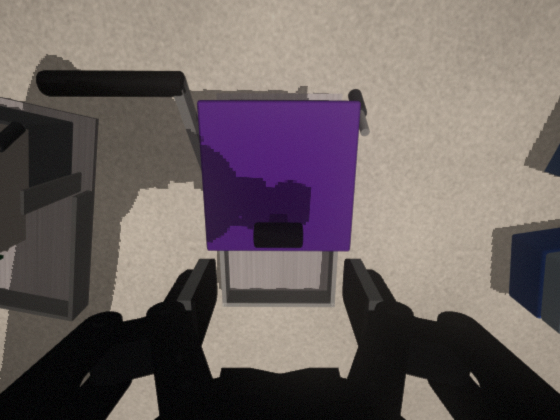

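The wrist view shows the knob centred between the fingers, at pixel (278,235). I'll go down and grip it.

Request:
move_arm:
  increments: [0,0,0,0.01,0,0.06,0.7,0,0,0,0.01,0,0.14,0.7,0,0,0,0.01,0,0.22,0.7,0,0,0,0.01,0,0.28,0.7,0,0,0,0.01,0,0.315,0.7,0,0,0,0.01,0,0.315,0.5,0,0,0,0.01,0,0.315,0.2,0,0,0,0.01,0,0.315,0.2,0,0,0,0.01,0,0.315,0.2,0,0,0,0.01,0,0.315,0.2]

```text
time_s: 3.95
ee_pos: [0.5075, -0.175, 0.1793]
ee_rot: [1.0, 0.019, 0.0, -0.001]
wrist_force: [-2.6, 5.1, 0.2]
opening: 0.338
grasp_force: 59.7
```

```bash
python3 - <<'E'
from h import *
p=env.read_state()['ee_pos'];print(env.read_state()['grasp_force'])
h=np.array([80,-32])/1000;hx=np.array([np.cos(.035),np.sin(.035)])
def at(a):
    c,s=np.cos(a),np.sin(a); x,z=-h
    d=np.array([c*x+s*z,-s*x+c*z])+h   # rotate -x -> +z
    return [*(p[:2]+hx*d[0]),p[2]+d[1]]
plan([at(a) for a in np.arange(.1,1.91,.1)])
E
```

```text
59.65874254703522
t 3.95 pos [ 0.5075 -0.175   0.1793] F [-2.6  5.1  0.2] open 0.34 turn [-0.0007 -0.0004  0.0014]
[0.018, -0.0, -0.039]
[0.04, -0.0, -0.076]
[0.065, 0.0, -0.111]
[0.094, 0.0, -0.143]
[0.126, 0.0, -0.172]
[0.16, 0.0, -0.198]
[0.197, 0.0, -0.22]
[0.236, 0.0, -0.238]
[0.277, 0.0, -0.253]
[0.319, 0.0, -0.263]
[0.361, 0.0, -0.269]
[0.404, 0.001, -0.271]
[0.447, 0.001, -0.268]
[0.49, 0.001, -0.261]
[0.531, 0.001, -0.25]
[0.572, 0.001, -0.235]
[0.61, 0.001, -0.216]
[0.647, 0.001, -0.193]
[0.681, 0.001, -0.166]
```

Gripped. First half of the lid arc, up to 1.0 rad.

Request:
move_arm:
  increments: [0,0,0,0.018,0,-0.039,0.2,0,0,0,0.04,0,-0.076,0.2,0,0,0,0.065,0,-0.111,0.2,0,0,0,0.094,0,-0.143,0.2,0,0,0,0.126,0,-0.172,0.2,0,0,0,0.16,0,-0.198,0.2,0,0,0,0.197,0,-0.22,0.2,0,0,0,0.236,0,-0.238,0.2,0,0,0,0.277,0,-0.253,0.2,0,0,0,0.319,0,-0.263,0.2]

```text
time_s: 4.78
ee_pos: [0.5708, -0.1728, 0.231]
ee_rot: [1.0, 0.018, -0.001, -0.001]
wrist_force: [-4.8, 2.5, -6.3]
opening: 0.332
grasp_force: 59.4
```

Request:
move_arm:
  increments: [0,0,0,0.042,0,-0.006,0.2,0,0,0,0.085,0,-0.008,0.2,0,0,0,0.128,0,-0.005,0.2,0,0,0,0.171,0,0.002,0.2,0,0,0,0.212,0,0.013,0.2,0,0,0,0.253,0,0.028,0.2,0,0,0,0.291,0,0.047,0.2,0,0,0,0.328,0,0.07,0.2,0,0,0,0.345,0,0.083,0.2,0,0,0,0.345,0,0.083,0.2]

```text
time_s: 5.62
ee_pos: [0.6424, -0.1704, 0.2156]
ee_rot: [1.0, 0.019, 0.002, 0.0]
wrist_force: [1.8, 2.5, 6.6]
opening: 0.321
grasp_force: 58.8
```

Request:
move_arm:
  increments: [0,0,0,0,0,0,0.7,0,0,0,0,0,0,0.7,0,0,0,0,0,0,0.7,0,0,0,0.01,0,-0.05,0.7,0,0,0,0.02,0,-0.15,0.7,0,0,0,0.03,0,-0.28,0.7,0,0,0,0.03,0,-0.41,0.7,0,0,0,0.03,0,-0.5,0.7,0,0,0,0.03,0,-0.55,0.7,0,0,0,0.03,0,-0.55,0.7]

```text
time_s: 6.45
ee_pos: [0.6466, -0.1708, 0.3269]
ee_rot: [1.0, 0.018, 0.002, 0.001]
wrist_force: [0.5, -0.4, 1.0]
opening: 0.696
grasp_force: 0.0
```

```bash
python3 - <<'E'
from h import *
plan([[.66,-.06,.32],[.63,-.06,.32],[.63,-.06,.17]])
a=vision.read_camera('scene');cv2.imwrite('pics/s2.png',a['frame'][:,:,::-1])
E
```

```text
t 6.45 pos [ 0.6466 -0.1708  0.3269] F [ 0.5 -0.4  1. ] open 0.7 turn [ 0.0008 -0.0022  0.0009]
[0.087, -0.551, 0.034]
[-0.063, -0.557, 0.034]
[-0.065, -0.558, 0.784]
```

View pics/s2.png

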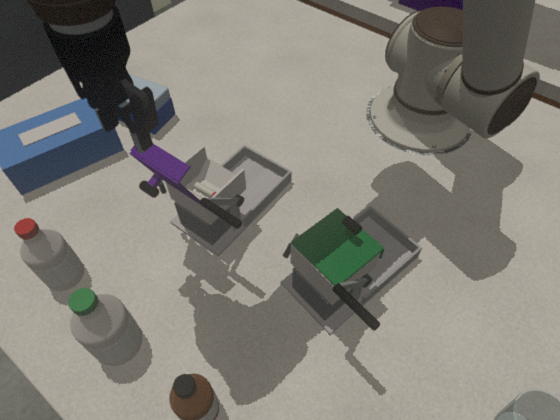

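The lid is fully back and staying there, with the tubes visible at (207,190). Next I go behind the lever with the fingers closed.

Request:
move_arm:
  increments: [0,0,0,0,-0.1,0,0.4,0,0,0,0,-0.22,0,0.1,0,0,0,0,-0.36,0,0,0,0,0,0,-0.48,0,0,0,0,0,-0.02,-0.56,0.03,0,0,0,0,-0.025,-0.565,0.15,0,0,0,0,-0.025,-0.565,0.3,0,0,0,0,-0.025,-0.565,0.45,0,0,0,0,-0.025,-0.565,0.55,0,0,0,0,-0.025,-0.565,0.55,0]

```text
time_s: 7.33
ee_pos: [0.6349, -0.0576, 0.2078]
ee_rot: [1.0, 0.018, -0.004, -0.0]
wrist_force: [-1.4, -0.2, -0.9]
opening: 0.002
grasp_force: 0.0
```

```bash
python3 - <<'E'
from h import *
plan([[.635,-.058,.163]])
c=vision.read_camera('scene');cv2.imwrite('pics/s3.png',c['frame'][40:320,60:400,::-1])
E
```

```text
t 7.33 pos [ 0.6349 -0.0576  0.2078] F [-1.4 -0.2 -0.9] open 0.0 turn [-0.0006  0.0056  0.0011]
[0.002, 0.002, 0.224]
```

View pics/s3.png

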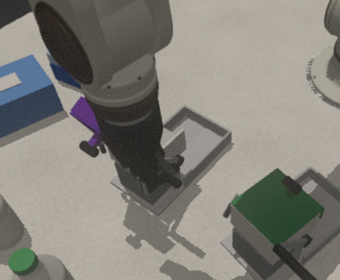

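Request:
move_arm:
  increments: [0,0,0,0,0,0.07,0,0,0,0,0,0,0.15,0,0,0,0,0,0,0.21,0,0,0,0,0,0,0.224,0,0,0,0,-0.03,0,0.224,0,0,0,0,-0.06,0,0.224,0,0,0,0,-0.09,0,0.224,0,0,0,0,-0.11,0,0.224,0,0,0,0,-0.13,0,0.224,0,0,0,0,-0.13,0,0.224,0]

```text
time_s: 8.22
ee_pos: [0.6105, -0.0588, 0.1702]
ee_rot: [1.0, 0.018, 0.0, 0.0]
wrist_force: [-0.7, 0.2, 0.5]
opening: -0.0
grasp_force: 0.0
```

Request:
move_arm:
  increments: [0,0,0,-0.036,0,0.01,0,0,0,0,-0.075,0,-0.02,0,0,0,0,-0.115,0,-0.05,0,0,0,0,-0.16,0,-0.08,0,0,0,0,-0.2,0,-0.095,0,0,0,0,-0.245,0,-0.11,0,0,0,0,-0.295,0,-0.12,0,0,0,0,-0.34,0,-0.128,0,0,0,0,-0.39,0,-0.13,0,0,0,0,-0.438,0,-0.128,0]

```text
time_s: 9.05
ee_pos: [0.5229, -0.062, 0.1952]
ee_rot: [1.0, 0.018, 0.0, 0.0]
wrist_force: [2.3, -0.5, 1.4]
opening: 0.001
grasp_force: 1.3
```

```bash
python3 - <<'E'
from h import *
plan([[.459,-.064,.165]])
c=vision.read_camera('scene');cv2.imwrite('pics/s4.png',c['frame'][40:320,60:400,::-1])
E
```

```text
t 9.05 pos [ 0.5229 -0.062   0.1952] F [ 2.3 -0.5  1.4] open 0.0 turn [ 0.     -0.0003  0.0011]
[-0.32, -0.002, 0.151]
```

View pics/s4.png

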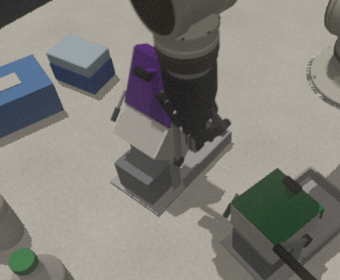

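The box is half tipped, and the lid is still open. Continuing to the stop.

Request:
move_arm:
  increments: [0,0,0,-0.048,0,0.005,0,0,0,0,-0.095,0,0.018,0,0,0,0,-0.14,0,0.03,0,0,0,0,-0.185,0,0.05,0,0,0,0,-0.227,0,0.073,0,0,0,0,-0.267,0,0.098,0,0,0,0,-0.3,0,0.125,0,0,0,0,-0.32,0,0.135,0,0,0,0,-0.335,0,0.14,0,0,0,0,-0.34,0,0.14,0]

```text
time_s: 9.93
ee_pos: [0.4577, -0.0644, 0.167]
ee_rot: [1.0, 0.018, 0.003, -0.0]
wrist_force: [20.5, 0.3, -9.9]
opening: 0.001
grasp_force: 10.0
```

At the stop, with about 20 N of resistance. Backing off and lifting clear.

Request:
move_arm:
  increments: [0,0,0,0,0,0,0,0,0,0,0,0,0,0,0,0,0,0.04,0,0,0,0,0,0,0.1,0,0,0,0,0,0,0.15,0,-0.03,0,0,0,0,0.15,0,-0.15,0,0,0,0,0.15,0,-0.3,0,0,0,0,0.15,0,-0.5,0,0,0,0,0.15,0,-0.65,0,0,0,0,0.15,0,-0.7,0]

```text
time_s: 10.77
ee_pos: [0.4861, -0.0634, 0.3115]
ee_rot: [1.0, 0.018, 0.002, 0.0]
wrist_force: [0.3, -0.3, 0.3]
opening: -0.0
grasp_force: 0.0
```

```bash
python3 - <<'E'
from h import *
ims=[]
for n in['top','scene']:
    c=vision.read_camera(n);P=cloud(c);ims.append(c['frame'][120:320,150:450,::-1])
    for t in['tube_red','tube_blue','purple_tray','purple_lid']:
        for r in (nets.boxes_of(t,c) if t!='purple_tray' else [])[:2]: print(n,t,round(r['confidence'],2),w(r['location'],c).round(3))
    m=(abs(P[...,0]-.589)<.3)&(abs(P[...,1]+.079)<.05)&(abs(P[...,2]-.17)<.02)&(c['frame'].max(-1)<45)
    print('lever',P[m].mean(0).round(3) if m.any() else None)
plan([])
cv2.imwrite('pics/f.png',cv2.resize(np.vstack(ims),None,fx=1.5,fy=1.5))
E
```

```text
top purple_lid 0.65 [ 0.381 -0.227  0.204]
lever None
scene tube_blue 0.66 [ 0.378 -0.172  0.021]
scene purple_lid 0.97 [ 0.428 -0.177  0.181]
lever [ 0.447 -0.096  0.173]
t 11.17 pos [ 0.4853 -0.0633  0.3057] F [ 0.6 -0.8 -0.1] open -0.0 turn [-0.0002  0.0015  0.0011]
```

View pics/f.png

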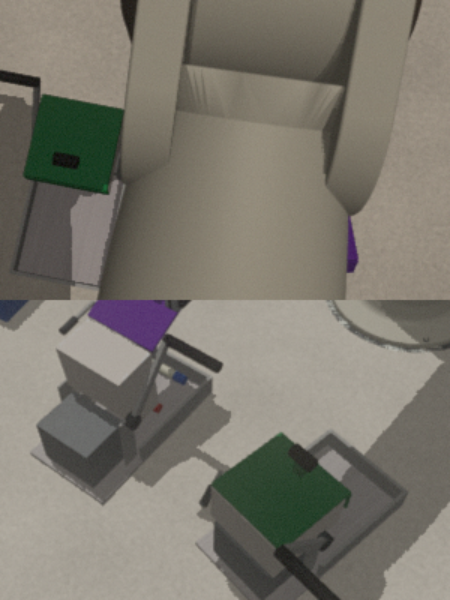

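The tubes are in the tray (blue cap at (178,378), red at (158,408) in the crop). I'll check the red tube's height, and the tip angle from the back wall's plane.

```bash
python3 - <<'E'
from h import *
c=vision.read_camera('scene');P=cloud(c)
q=P[150:168,212:236].reshape(-1,3);n=np.linalg.svd(q-q.mean(0))[2][2];n*=np.sign(n[2])
print('wall',q.mean(0).round(3),n.round(3),'tip',np.arctan2(-n[0],n[2])*-1,np.linalg.svd(q-q.mean(0))[1][2]/len(q)**.5)
f=c['frame'].astype(int)
for nm,m in[('red',(f[...,0]-f[...,1:].max(-1))>50),('blue',(f[...,2]-f[...,:2].max(-1))>30)]:
    m&=(abs(P[...,0]-.42)<.1)&(abs(P[...,1]+.175)<.08)&(P[...,2]<.1)
    print(nm,m.sum(),P[m].mean(0).round(3),P[m][:,2].max().round(3))
E
```

```text
wall [ 0.502 -0.156  0.161] [-0.537 -0.47   0.701] tip -0.6541090420642113 0.00898192356270972<stdin>:8: RuntimeWarning: Mean of empty slice.
  ret = um.true_divide(
Traceback (most recent call last):
ValueError: zero-size array to reduction operation maximum which has no identity
```

Request:
move_arm:
  increments: [0,0,0,0,-0.1,-0.05,0,0,0,0,0,-0.2,-0.1,0,0,0,0,0,-0.35,-0.15,0,0,0,0,0,-0.5,-0.2,0,0,0,0,0,-0.65,-0.2,0,0,0,0,0,-0.8,-0.2,0,0,0,0,0,-0.9,-0.2,0,0,0,0,0,-1,-0.2,0,0,0,0,0,-1,-0.2,0,0,0,0,0,-1,-0.2,0]

```text
time_s: 12.05
ee_pos: [0.4858, 0.052, 0.3466]
ee_rot: [0.999, 0.046, -0.002, -0.015]
wrist_force: [-0.2, -0.5, -1.2]
opening: -0.0
grasp_force: 0.0
```

```bash
python3 - <<'E'
from h import *
ims=[]
for n in['top','scene']:
    c=vision.read_camera(n);ims.append(c['frame'][120:320,150:450,::-1])
    P=cloud(c);m=(P[...,0]>.4)&(P[...,0]<.5)&(P[...,1]>-.15)&(P[...,1]<-.03)&(P[...,2]>.15)&(P[...,2]<.19)&(c['frame'].max(-1)<45)
    print(P[m].mean(0),m.sum())
plan([])
cv2.imwrite('pics/g.png',cv2.resize(np.vstack(ims),None,fx=1.5,fy=1.5))
E
```

```text
[ 0.43969709 -0.0853961   0.1732307 ] 323
[nan nan nan] 0
t 12.15 pos [0.4858 0.0521 0.3468] F [0.5 0.  0.2] open 0.0 turn [-0.0193  0.0013  0.036 ]<stdin>:6: RuntimeWarning: Mean of empty slice.
  ret = um.true_divide(
```

View pics/g.png

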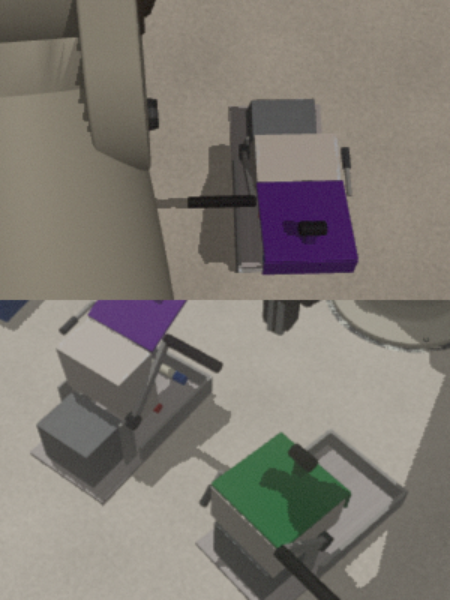

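```bash
python3 - <<'E'
from h import *
c=vision.read_camera('scene');P=cloud(c);f=c['frame'].astype(int)
print('box',P[157:162,220:226].mean((0,1)).round(3))
for nm,m in[('red',(f[...,0]-f[...,1:].max(-1))>35),('blue',(f[...,2]-f[...,:2].max(-1))>25)]:
    k=np.zeros_like(m);k[160:200,240:290]=1;m&=k
    print(nm,m.sum(),P[m].min(0).round(3),P[m].max(0).round(3))
E
```

```text
box [ 0.502 -0.159  0.157]
red 11 [ 0.437 -0.149  0.013] [ 0.445 -0.145  0.022]
blue 23 [ 0.375 -0.167  0.015] [ 0.383 -0.154  0.022]
```

Both tubes lie at floor height inside the tray, the lever is at its stop position, the lid is open, and the green box is untouched.

```bash
python3 -c "
from h import *
print(order.close_job())"
```

```text
the job is handed in; nothing more can be done
None
```

I emptied the purple-lidded box and handed the job in at about 12 s of the 53 s: lid fully back, box tipped to its stop, both tubes on the tray floor, green box left shut and upright; no verdict came back.

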